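Tip the red hearts into the red box

TASK

Lift the small steel tray by its wooden handle, carry its two red hearts to the red box and tip the tray close above the box so that both hearts slide off into it, not into the blue box. Then set the empty tray back down flat on the table.

Things in the scene. Friction and masses are not known exactly. Their poses are not given: they have to be found in the camera images.
- tray_grip (a point): Centre of the steel tray's dark wood handle bar (12 mm along x, 120 along y, 20 high, on end straps), 80 mm over the tray's underside, above its middle. Tray 110 (x) by 120 mm (y), 0.26 kg; 4 mm floor, 20 mm walls at +x and both y sides; open edge at -x, 55 mm from the middle, starts facing roughly to the robot. z up when level. Hearts slide off at 30 degrees of tilt or more.
- red_box_floor (a point): Middle of the inner floor of the open red box, 8 mm above the table. Box 190 x 190 mm outside, 60 mm high, walls 8 mm, white paper floor; x and y along its walls, z up; loose, 0.7 kg. A blue box of the same size, holding blue hearts, is not to be used. Nothing standing around the tray and boxes is taller than 75 mm.
- heart1_center (a point): Centre of a red glazed heart, about 34 x 31 mm and 18 mm thick, 0.03 kg, lying flat and loose on the tray, in its +y half.
- heart2_center (a point): Centre of the second red heart, the same as the first, lying in the -y half of the tray.
Mind the look-alikes: they are no part of the job. What is shaped like the part that bears heart1_center but green is not meant. Of the things that look like the part that bears tray_grip, the smaller one is meant.

How it is judged (in metres and radians):
On the way:
1. the tray is held tipped above the red box (horizontal distance between tray_grip and red_box_floor below 0.16 m and height (world z) of tray_grip above 0.1 m and angle between tray_grip's own z axis and vertical above 0.2 rad), for 0.1 s.
At the end, for the whole second after the job is handed in: Both red hearts lie inside the red box (within its walls, their centres below 55 mm above the table), the red box stands flat on the table, and the tray stands flat on the table (within 6 degrees of level, its handle's centre below 90 mm) beside the red box, not in it (x of heart1_center in the frame of red_box_floor between -0.087 and 0.087 m and y of heart1_center in the frame of red_box_floor between -0.087 and 0.087 m and x of heart2_center in the frame of red_box_floor between -0.087 and 0.087 m and y of heart2_center in the frame of red_box_floor between -0.087 and 0.087 m and height (world z) of each of heart1_center, heart2_center below 0.055 m and angle between each of red_box_floor, tray_grip's own z axis and vertical below 0.1 rad and height (world z) of red_box_floor below 0.02 m and height (world z) of tray_grip below 0.09 m and horizontal distance between tray_grip and red_box_floor above 0.12 m); the robot touches nothing.
It fails at once if a heart is dropped from high up (off the tray and more than 180 mm above the table) ((distance between heart1_center and tray_grip above 0.125 m and height (world z) of heart1_center above 0.18 m) or (distance between heart2_center and tray_grip above 0.125 m and height (world z) of heart2_center above 0.18 m)).
It also fails if it takes over 67 s, if anything falls off the work surface, if the arm or the gripper's body presses on something with over 40 N, if the wrist force passes 120 N, or if a joint passes its speed limit or range.

ROBOT

A 6-joint arm with a two-finger parallel gripper is mounted at the origin on the work surface. World frame = base frame: x ahead of the robot, y to its left, z up, the work surface at z = 0. Lengths are in mm, angles in rad, forces in N, time in s.
With the tool pointing down it reaches from about 275 to 1000 mm from the base axis. Payload 8.4 kg.
Tool frame: the origin (TCP) lies at the very end of the fingers, on their centre line; the grasp point (between the pads) lies 19 mm behind it; y points along the fingers, x is the direction in which the jaws open and shut, and the axes are right-handed (so a half turn about y gives the same grasp; the last joint's range is limited). The gripper opens to 85 mm and grips with 20 to 120 N. Pads are 22 mm wide; open, the fingers measure 114 mm over their backs; the gripper's body (76 mm by 85 mm) begins 54 mm behind the grasp point. The pads swing forward as they close: fully open they stand 13 mm farther back than shut.
Start: joints at [-1.136, 0.353, 1.633, -0, 1.155, -0.002], TCP at [264.4, -566.322, 231.281] pointing down, gripper open.
Joint ranges: [-2.63, 2.63], [-0.92, 2.1], [0.06, 2.66], [-1.3, 4.44], [0, 2.69], [-3.02, 3.02]. Speed limits (rad/s): [2.22, 2.22, 2.79, 3.14, 3.14, 3.14].

INTERFACE

Orientations are given as [roll, pitch, yaw] about the fixed x, y, z axes, in that order (R = Rz(yaw) Ry(pitch) Rx(roll)).
In Python, from rig import r gives the robot as it stands.
- The arm moves only by the tool servo_tool, never from a script. Its argument "motion" is a list of rows, each a list of 7 numbers: the opening, from -1 (shut) to 1 (fully open), then the shift along the tool's x, y, z in m, then the turn, a rotation vector about the tool's x, y, z in units of 10 degrees (1.0 is 10 degrees). A call has 1 to 12 rows; each row is the pose to reach, as a shift and turn from the pose commanded when the call began, along the tool's axes at that moment; what a row does not reach only later rows make up. A row lasts 1/8 s, in which the tool goes at most 62.5 mm and 10.7 degrees, less where a joint would pass 70% of its speed; a pose out of reach is approached as far as the arm can. A call with a gripper value outside its range is refused whole. The fingers move at their own pace and stop on an object; "grip_force" is the grip in N (left out, the last holds). Time passes only in rows, so rows that repeat a pose let the fingers close. It gives the time, the measured TCP pose, the force and the opening at its end, in the units of the state.
- r.sense(): the state, without advancing time (a new reading comes with each control period).
- r.grab_frame(name): name is "scene" or "top" or "wrist"; returns the picture (384x512x3 uint8, red, green, blue); there is no depth.
- r.calibration(name): a dict with "fx", "fy", "cx", "cy" (pixels), "distortion" ([k1, k2, p1, p2, k3] as OpenCV has them; the pictures are not rectified), "R" (3x3) and "t" (3): a world point X has camera coordinates R X + t; the wrist camera has in their place "mount" (4x4, takes a point from camera to tool coordinates, whose origin is the TCP and whose axes are the tool frame's). Camera axes: x right, y down, z forward; pixel columns grow to the right and rows downward; lengths in mm; the calibration is good to about 2 mm. A picture is of the moment at which its call begins: read the wrist's pose just before it. calibration takes no time and is no camera call.
- r.sign_off(): hands the job in, once; it reports no verdict.
The state is a dict: "clock": time; "qpos": joint angles; "qvel": joint speeds; "joint_efforts": joint torques, N m; "eef_pos": TCP position; "tcp_rot": TCP orientation; "contact_force": force on the tool from outside, world axes, zero at the start; "wrist_torque": the same for the moment, N m; "opening": opening from 0.0 (shut) to 1.0 (fully open).
Only numpy, scipy, OpenCV 4.12 (cv2) and the standard library are available. Lean on these libraries where they do the work, as an engineer would, in place of code of your own. Each camera call takes 0.05 s, during which the arm holds its last target. There are 200 camera calls.

## Working session

There is one attempt and no reset: what is moved stays moved. The work goes in short steps, Python scripts to look and compute and a tool call to move; the robot and the scene stay as the last step left them, time stands still between calls to the robot, and variables do not carry over. Pictures are saved under pics/ and viewed, on a budget of 10 in all, crops included, one or two more only if the job needs it, and the job is handed in when it is done.

Besides the shell and the picture viewer there is one more tool, called after "Call:" as a command line: name --pt "numbers of a row" for each row, then --argument value for the rest. servo_tool: Moves the arm, as the interface text tells. Its arguments: {"type":"object","properties":{"motion":{"type":"array","items":{"type":"array","items":{"type":"number"}}},"grip_force":{"type":"number"}},"required":["motion"]}

```bash
mkdir -p pics; ls; python3 - <<'E'
from rig import r
import cv2,numpy as np
s=r.sense();print(s)
for n in("top","scene"):
    im=r.grab_frame(n);cv2.imwrite(f"pics/{n}0.png",im[...,::-1])
    c=r.calibration(n);print(n,c)
print(r.calibration("wrist"))
a=[cv2.imread(f"pics/{n}0.png") for n in("top","scene")]
cv2.imwrite("pics/both0.png",np.vstack(a)[:, :])
E
```

```text
pics
{'clock': 0.0, 'qpos': array([-1.13644842e+00,  3.53630624e-01,  1.63413040e+00, -7.46202056e-06,
        1.15515049e+00, -2.40431058e-03]), 'qvel': array([ 0.0004902 , -0.00022096,  0.000409  ,  0.00189162,  0.00128736,
       -0.00051223]), 'joint_efforts': array([-1.74905632e-03, -6.05255985e+01, -3.42068768e+01, -2.40455247e-04,
        9.40215366e-03,  9.48106873e-06]), 'eef_pos': array([ 264.17783587, -565.91997263,  230.57419978]), 'tcp_rot': array([-1.57079998e+00,  1.31887845e-03, -1.13404109e+00]), 'contact_force': array([ 0.06892309,  0.49093836, -0.81966653]), 'wrist_torque': array([ 1.26333370e-05, -1.80778312e-02, -1.62669417e-02]), 'opening': 0.999072774738697}
top {'fx': 416.26242080091436, 'fy': 416.26242080091436, 'cx': 255.70859666590107, 'cy': 196.09257401493934, 'distortion': array([0.04925117, 0.        , 0.        , 0.        , 0.        ]), 'R': array([[-0.0117063 , -0.99988816,  0.00930758],
       [-0.99152163,  0.01040266, -0.12952469],
       [ 0.12941338, -0.01074493, -0.99153251]]), 't': array([ -17.2920817 ,  492.28945905, 1306.72719166])}
scene {'
[... 242 characters left out ...]
,
       [ 0.59796352,  0.02720649, -0.80106144],
       [-0.80125187, -0.00571829, -0.59829988]]), 't': array([  14.01877471, -206.85983245, 1581.35339651])}
{'fx': 277.6100771809343, 'fy': 277.6100771809343, 'cx': 257.65332585769363, 'cy': 189.99672892480632, 'distortion': array([-0.02591541,  0.        ,  0.        ,  0.        ,  0.        ]), 'mount': array([[ 9.99999802e-01,  5.78147648e-04, -2.50288821e-04,
        -2.99568533e-01],
       [ 4.01164851e-04, -2.78033700e-01,  9.60571237e-01,
        -1.43966163e+02],
       [ 4.85763275e-04, -9.60571147e-01, -2.78033876e-01,
         7.12971323e+01],
       [ 0.00000000e+00,  0.00000000e+00,  0.00000000e+00,
         1.00000000e+00]])}
```

```bash
python3 -c "
import cv2
cv2.imwrite('pics/top0b.png',cv2.resize(cv2.imread('pics/top0.png'),(800,600),interpolation=cv2.INTER_CUBIC))"
```

```text
(no output)
```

View pics/top0b.png

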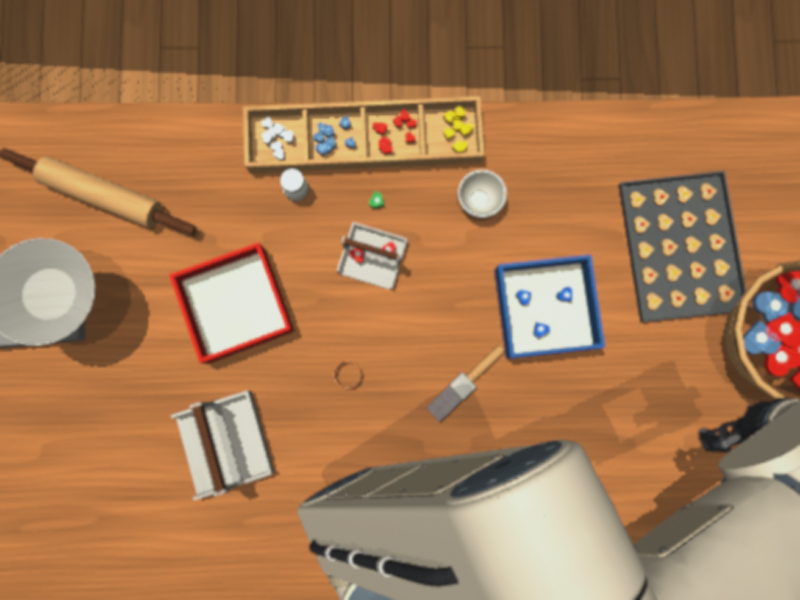

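View pics/scene0.png

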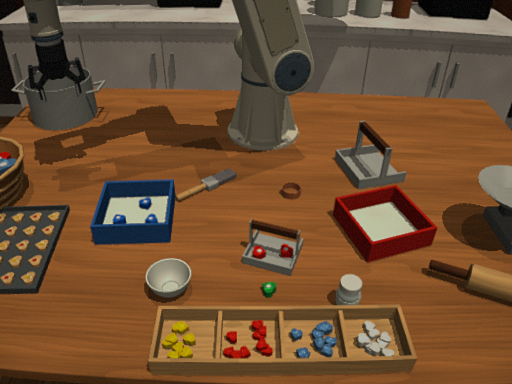

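The top view (800 px scale) shows these candidates:
- **Trays:** the small tray with two red hearts at (372,256), which is the one I want, and a larger look-alike tray at (222,445).
- **Boxes:** red at (232,303), which is the one I want, and blue at (550,307).
- **Hearts:** red ones at (358,256) and (390,249), and a green one at (376,200) that I'm ignoring.

Next is a close crop and the measurement.

```bash
cat >h.py <<'E'
import numpy as np,cv2
from scipy.spatial.transform import Rotation as Ro
from rig import r
def cam(n,s=None):
    c=r.calibration(n);K=np.array([[c['fx'],0,c['cx']],[0,c['fy'],c['cy']],[0,0,1]])
    if n=="wrist":
        T=np.eye(4);T[:3,:3]=Ro.from_euler('xyz',s['tcp_rot']).as_matrix();T[:3,3]=s['eef_pos']
        W=np.linalg.inv(T@c['mount']);R,t=W[:3,:3],W[:3,3]
    else:R,t=c['R'],c['t']
    return K,np.array(c['distortion']),R,t
def back(uv,z,n,s=None):
    K,d,R,t=cam(n,s);p=cv2.undistortPoints(np.array(uv,float).reshape(-1,1,2),K,d)[:,0]
    ray=np.c_[p,np.ones(len(p))]@R;C=-R.T@t
    z=np.broadcast_to(z,len(p))
    return C+ray*((z-C[2])/ray[:,2])[:,None]
def proj(X,n,s=None):
    K,d,R,t=cam(n,s);return cv2.projectPoints(np.array(X,float).reshape(-1,1,3),cv2.Rodrigues(R)[0],t,K,d)[0][:,0]
E
python3 - <<'E'
from h import *
im=cv2.imread('pics/top0.png')
h=cv2.cvtColor(im,cv2.COLOR_BGR2HSV)
m=((h[...,0]<6)|(h[...,0]>174))&(h[...,1]>170)&(h[...,2]>90)
m=m.astype('uint8');m[:, :100]*=1
n,l,st,ce=cv2.connectedComponentsWithStats(m)
for i in range(1,n):
    if st[i,4]>8: print(st[i],ce[i])
i=max(range(1,n),key=lambda i:st[i,4] if ce[i][0]<200 else 0)
pts=cv2.findContours((l==i).astype('uint8'),0,2)[0][0].reshape(-1,2)
W=back(pts,60,'top')[:,:2].astype('float32');print('red',cv2.minAreaRect(W))
y0,x0=135,205
cv2.imwrite('pics/crop.png',cv2.resize(im[y0:y0+60,x0:x0+80],(800,600),interpolation=cv2.INTER_CUBIC))
E
```

```text
[252  70  14  12  80] [258.5875  76.2625]
[239  79   8   7  41] [242.7804878   81.31707317]
[260  85   5   6  25] [261.96  87.76]
[243  88   8  10  59] [246.28813559  92.83050847]
[109 156  78  76 762] [145.35564304 192.95931759]
[225 161   7   7  20] [228.3 164.1]
[497 173  15  21 184] [503.89673913 182.29347826]
[489 201  23  48 545] [502.6293578  223.88623853]
red ((500.92999267578125, 316.5401306152344), (193.7013702392578, 193.04708862304688), 20.275224685668945)
```

View pics/crop.png

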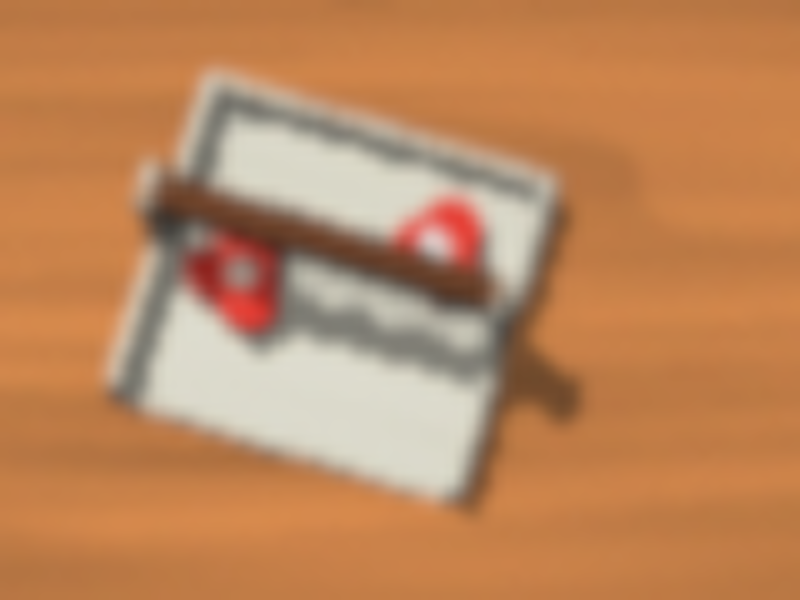

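The crop confirms the choice: a small tray with its open edge at the bottom (robot side), the +x wall at the top, and the handle running from (160,190) to (490,290) in the crop. Two red hearts lie on it. Next I'll turn these into poses.

```bash
python3 - <<'E'
from h import *
f=lambda a:np.array(a)/10.+[205,135]-.45
e=back(f([(158,192),(490,288)]),88,'top');print('bar',e.round(1),e.mean(0).round(1),np.linalg.norm(e[0]-e[1]))
c=back(f([(212,72),(560,178),(465,505),(110,392)]),[24,24,4,24],'top');print(c.round(1),c.mean(0))
d=e[0]-e[1];psi=np.arctan2(d[1],d[0])-np.pi/2
d2=c[0]-c[1];psi2=np.arctan2(d2[1],d2[0])-np.pi/2
print('yaw',psi,psi2,np.degrees([psi,psi2]), [np.linalg.norm(c[i]-c[i-1]) for i in range(4)])
s=r.sense();R=Ro.from_euler('xyz',s['tcp_rot'])
g=e.mean(0).copy();g[2]=200
print('shift',R.inv().apply(g-s['eef_pos']).round(1))
print('turn',(R.inv()*Ro.from_euler('xyz',[-np.pi/2,0,psi])).as_rotvec(degrees=True)/10)
E
```

```text
bar [[619.   86.5  88. ]
 [587.6 -16.6  88. ]] [603.3  34.9  88. ] 107.82812635683567
[[674.2  73.5  24. ]
 [637.6 -40.4  24. ]
 [532.6  -8.1   4. ]
 [567.8 107.   24. ]] [603.06442795  32.97688518  19.        ]
yaw -0.29586922115390824 -0.3110463909894361 [-16.95205766 -17.82164544] [np.float64(111.57195596106006), np.float64(119.65160065829978), np.float64(111.68178061409347), np.float64(122.02160975672236)]
shift [-400.9   31.2  561.4]
turn [-3.15899485e-03 -4.80212769e+00 -7.05516687e-03]
```

Call:
servo_tool --pt "1 -0.4 0.03 0.561 0 -4.84 0" --pt "1 -0.4 0.03 0.561 0 -4.84 0" --pt "1 -0.4 0.03 0.561 0 -4.84 0" --pt "1 -0.4 0.03 0.561 0 -4.84 0" --pt "1 -0.4 0.03 0.561 0 -4.84 0" --pt "1 -0.4 0.03 0.561 0 -4.84 0" --pt "1 -0.4 0.03 0.561 0 -4.84 0" --pt "1 -0.4 0.03 0.561 0 -4.84 0" --pt "1 -0.4 0.03 0.561 0 -4.84 0" --pt "1 -0.4 0.03 0.561 0 -4.84 0" --pt "1 -0.4 0.03 0.561 0 -4.84 0" --pt "1 -0.4 0.03 0.561 0 -4.84 0"

```text
clock: 1.6
eef_pos: [604.8, 37.1, 200.6]
tcp_rot: [-1.57, 0.0, -0.285]
contact_force: [-0.4, -0.9, -0.5]
opening: 1.003
```

Call:
servo_tool --pt "1 0 0 0 0 0 0" --pt "1 0 0 0 0 0 0" --grip_force 80

```text
clock: 1.85
eef_pos: [602.8, 32.4, 201.2]
tcp_rot: [-1.571, 0.001, -0.29]
contact_force: [-0.0, -0.3, -0.2]
opening: 0.996
```

```bash
python3 - <<'E'
from h import *
s=r.sense();print(s['clock'],s['eef_pos'],s['tcp_rot'],s['qpos'])
im=r.grab_frame('wrist');im=im[...,::-1].copy()
for y in(-60,60):
  a=-.305;p=np.array([603.2+60*0,34,90])+np.array([-np.sin(a),np.cos(a),0])*y
  print(proj(p,'wrist',s))
cv2.imwrite('pics/w1.png',im)
E
```

```text
1.85 [602.83662179  32.35905613 201.16343316] [-1.57124138e+00  5.89457534e-04 -2.90344999e-01] [ 5.12678013e-02  3.50334935e-01  1.70919465e+00 -2.51184361e-04
  1.08276757e+00  3.41730524e-01]
[[256.40479428 242.88965289]]
[[258.27072707 120.99824178]]
```

View pics/w1.png

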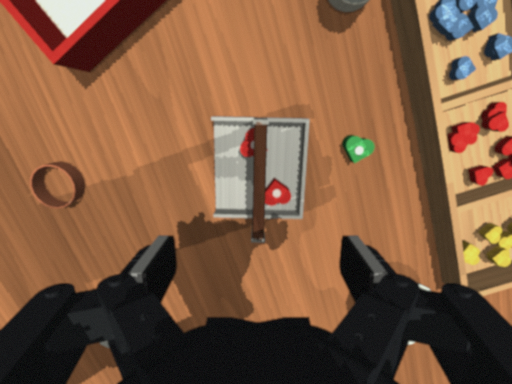

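The wrist view shows the tray square to the jaws. The handle bar runs from (259,120) to (259,240), within about 2 mm of the prediction, so I'll descend and grip.

Call:
servo_tool --pt "1 0.002 0.05 0.001 0 -0.12 0" --pt "1 0.002 0.1 0.001 0 -0.12 0" --pt "1 0.002 0.125 0.001 0 -0.12 0" --pt "1 0.002 0.14 0.001 0 -0.12 0" --pt "1 0.002 0.14 0.001 0 -0.12 0" --pt "-1 0.002 0.14 0.001 0 -0.12 0" --pt "-1 0.002 0.14 0.001 0 -0.12 0" --pt "-1 0.002 0.14 0.001 0 -0.12 0" --pt "-1 0.002 0.14 0.001 0 -0.12 0" --pt "-1 0.002 0.14 0.001 0 -0.12 0" --pt "-1 0.002 0.14 0.001 0 -0.12 0" --pt "-1 0.002 0.14 0.001 0 -0.12 0" --grip_force 80

```text
clock: 3.4
eef_pos: [605.8, 33.9, 61.6]
tcp_rot: [-1.571, -0.0, -0.268]
contact_force: [-1.6, 0.9, 5.4]
opening: 0.128
```

Call:
servo_tool --pt "-1 0 0 0 0 0 0" --pt "-1 0 0 0 0 0 0"

```text
clock: 3.65
eef_pos: [605.8, 33.9, 61.6]
tcp_rot: [-1.571, -0.0, -0.268]
contact_force: [-2.2, 1.1, 5.2]
opening: 0.125
```

Call:
servo_tool --pt "-1 0 -0.01 0 0 0 0" --pt "-1 0 -0.025 0 0 0 0" --pt "-1 0 -0.045 0 0 0 0" --pt "-1 0 -0.065 0 0 0 0" --pt "-1 0 -0.08 0 0 0 0" --pt "-1 0 -0.09 0 0 0 0" --pt "-1 0 -0.092 0 0 0 0" --pt "-1 0 -0.092 0 0 0 0"

```text
clock: 4.65
eef_pos: [605.4, 33.8, 152.9]
tcp_rot: [-1.571, 0.001, -0.268]
contact_force: [-0.6, -0.1, -3.1]
opening: 0.125
```

Call:
servo_tool --pt "-1 -0.004 0 0.006 0 -0.09 0" --pt "-1 -0.013 0 0.02 0 -0.28 0" --pt "-1 -0.028 0 0.043 0 -0.6 0" --pt "-1 -0.047 0 0.072 0 -1.0 0" --pt "-1 -0.069 0 0.105 0 -1.5 0" --pt "-1 -0.091 0 0.138 0 -1.96 0" --pt "-1 -0.112 0 0.17 0 -2.4 0" --pt "-1 -0.131 0 0.2 0 -2.8 0" --pt "-1 -0.147 0 0.224 0 -3.15 0" --pt "-1 -0.158 0 0.241 0 -3.4 0" --pt "-1 -0.164 0 0.25 0 -3.53 0" --pt "-1 -0.165 0 0.252 0 -3.56 0"

```text
clock: 6.15
eef_pos: [513.2, 320.9, 153.2]
tcp_rot: [-1.571, 0.0, 0.354]
contact_force: [0.2, -0.9, -3.0]
opening: 0.125
```

Call:
servo_tool --pt "-1 0 0 0 0 0 0" --pt "-1 0 0 0 0 0 0"

```text
clock: 6.4
eef_pos: [513.7, 319.8, 153.3]
tcp_rot: [-1.571, 0.0, 0.352]
contact_force: [0.3, -0.1, -2.2]
opening: 0.124
```

```bash
python3 - <<'E'
from h import *
s=r.sense();print(s['eef_pos'],s['tcp_rot'],s['qpos'],s['contact_force'])
for n in("scene","wrist"):cv2.imwrite(f'pics/{n}2.png',r.grab_frame(n)[...,::-1])
a=cv2.imread('pics/scene2.png')[110:290,270:510];b=cv2.imread('pics/wrist2.png')
cv2.imwrite('pics/c2.png',np.hstack([cv2.resize(a,(400,300)),cv2.resize(b,(400,300))]))
# tilt rows: shift of TCP keeping the grasp point still
R=Ro.from_euler('xyz',s['tcp_rot'])
for th in(10,20,25,30,35,40,45):
    for sg in(1,-1):
        q=Ro.from_euler('z',sg*th,degrees=True)
        d=q.apply([0,19,0])-[0,19,0]
        print(sg*th,d.round(1),(R*q).apply([0,1,0]).round(2))
E
```

```text
[513.69331522 319.81802374 153.2624858 ] [-1.57097238e+00  1.35290862e-04  3.51856517e-01] [ 5.54464561e-01  4.05317648e-01  1.74623184e+00 -1.73690791e-04
  9.90211122e-01  2.02703316e-01] [ 0.32474642 -0.07849097 -2.20371057]
10 [-3.3 -0.3  0. ] [-0.16 -0.06 -0.98]
-10 [ 3.3 -0.3  0. ] [ 0.16  0.06 -0.98]
20 [-6.5 -1.1  0. ] [-0.32 -0.12 -0.94]
-20 [ 6.5 -1.1  0. ] [ 0.32  0.12 -0.94]
25 [-8.  -1.8  0. ] [-0.4  -0.15 -0.91]
-25 [ 8.  -1.8  0. ] [ 0.4   0.15 -0.91]
30 [-9.5 -2.5  0. ] [-0.47 -0.17 -0.87]
-30 [ 9.5 -2.5  0. ] [ 0.47  0.17 -0.87]
35 [-10.9  -3.4   0. ] [-0.54 -0.2  -0.82]
-35 [10.9 -3.4  0. ] [ 0.54  0.2  -0.82]
40 [-12.2  -4.4   0. ] [-0.6  -0.22 -0.77]
-40 [12.2 -4.4  0. ] [ 0.6   0.22 -0.77]
45 [-13.4  -5.6   0. ] [-0.66 -0.24 -0.71]
-45 [13.4 -5.6  0. ] [ 0.66  0.24 -0.71]
```

View pics/c2.png

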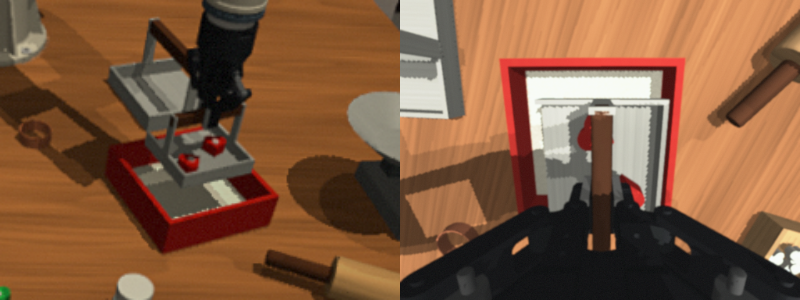

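Both hearts are still on the tray, which sits over the red box. In the wrist half of the picture the tray is inside the box outline, x 500 to 685. Now I'll tip it.

Call:
servo_tool --pt "-1 0.002 0 0 0 0 -0.5" --pt "-1 0.003 0 0 0 0 -1.0" --pt "-1 0.005 -0.001 0 0 0 -1.5" --pt "-1 0.0065 -0.001 0 0 0 -2.0" --pt "-1 0.008 -0.002 0 0 0 -2.4" --pt "-1 0.009 -0.002 0 0 0 -2.7" --pt "-1 0.0095 -0.0025 0 0 0 -3.0" --pt "-1 0.0105 -0.003 0 0 0 -3.3" --pt "-1 0.011 -0.0035 0 0 0 -3.6" --pt "-1 0.012 -0.004 0 0 0 -3.9" --pt "-1 0.0125 -0.0045 0 0 0 -4.2" --pt "-1 0.0125 -0.0045 0 0 0 -4.2"

```text
clock: 8.0
eef_pos: [528.9, 327.0, 178.4]
tcp_rot: [-1.57, -0.697, 0.353]
contact_force: [-0.1, -1.1, -2.6]
opening: 0.124
```

Call:
servo_tool --pt "-1 0 0 0 0 0 0" --pt "-1 0 0 0 0 0 0" --pt "-1 0 0 0 0 0 0" --pt "-1 0 0 0 0 0 0"

```text
clock: 8.5
eef_pos: [528.6, 327.0, 177.4]
tcp_rot: [-1.571, -0.696, 0.353]
contact_force: [-0.2, 0.5, -2.6]
opening: 0.125
```

```bash
python3 - <<'E'
from h import *
s=r.sense();print(s['eef_pos'],s['tcp_rot'],s['contact_force'])
for n in("scene","wrist"):cv2.imwrite(f'pics/{n}3.png',r.grab_frame(n)[...,::-1])
a=cv2.imread('pics/scene3.png')[110:290,270:510];b=cv2.imread('pics/wrist3.png')
cv2.imwrite('pics/c3.png',np.hstack([cv2.resize(a,(400,300)),cv2.resize(b,(400,300))]))
E
```

```text
[528.58619454 326.9941374  177.44472627] [-1.57085295 -0.69552434  0.3533549 ] [-0.1804218   0.46877831 -2.56402808]
```

View pics/c3.png

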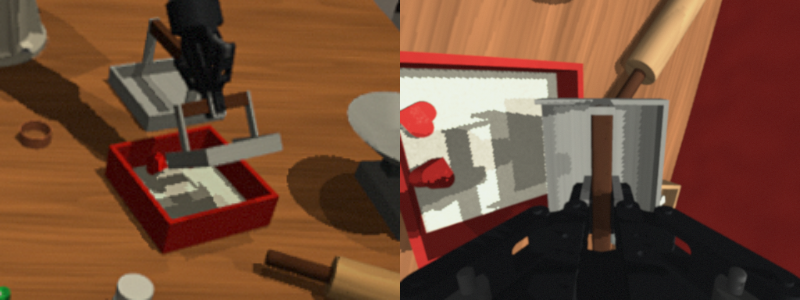

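Both hearts lie on the white paper in the red box (wrist half, (418,120) and (432,172)) and the tray is empty. Now I'll level it.

Call:
servo_tool --pt "-1 -0.003 -0.01 0 0 0 0.8" --pt "-1 -0.006 -0.01 0 0 0 1.6" --pt "-1 -0.009 -0.01 0 0 0 2.4" --pt "-1 -0.011 -0.01 0 0 0 3.2" --pt "-1 -0.013 -0.01 0 0 0 3.8" --pt "-1 -0.013 -0.01 0 0 0 4.0" --pt "-1 -0.013 -0.01 0 0 0 4.0" --pt "-1 -0.013 -0.01 0 0 0 4.0"

```text
clock: 9.6
eef_pos: [512.6, 320.8, 176.2]
tcp_rot: [-1.572, 0.001, 0.353]
contact_force: [-0.2, -0.0, -2.4]
opening: 0.126
```

```bash
python3 - <<'E'
from h import *
s=r.sense();print(s['eef_pos'],s['tcp_rot'],s['qpos'])
R=Ro.from_euler('xyz',s['tcp_rot'])
g=np.array([605.5,33.9,120])
print('shift',R.inv().apply(g-s['eef_pos']).round(1))
print('turn',(R.inv()*Ro.from_euler('xyz',[-np.pi/2,0,-.27])).as_rotvec(degrees=True)/10)
E
```

```text
[512.63769582 320.84096948 176.1714498 ] [-1.57155687e+00  1.20279940e-03  3.52880891e-01] [ 5.57023196e-01  3.79084664e-01  1.72811805e+00 -5.82298459e-04
  1.03572202e+00  2.04439098e-01]
shift [ -12.    56.4 -301.3]
turn [ 0.00636209  3.56884663 -0.00531013]
```

Call:
servo_tool --pt "-1 0 0 -0.02 0 0.2 0" --pt "-1 -0.002 0 -0.055 0 0.6 0" --pt "-1 -0.004 0 -0.1 0 1.2 0" --pt "-1 -0.006 0 -0.15 0 1.8 0" --pt "-1 -0.008 0 -0.2 0 2.4 0" --pt "-1 -0.01 0.01 -0.245 0 2.95 0" --pt "-1 -0.011 0.03 -0.28 0 3.3 0" --pt "-1 -0.012 0.05 -0.297 0 3.5 0" --pt "-1 -0.012 0.07 -0.301 0 3.57 0" --pt "-1 -0.012 0.085 -0.301 0 3.57 0" --pt "-1 -0.012 0.095 -0.301 0 3.57 0" --pt "-1 -0.012 0.1 -0.301 0 3.57 0"

```text
clock: 11.1
eef_pos: [605.6, 35.6, 76.3]
tcp_rot: [-1.572, 0.003, -0.269]
contact_force: [0.2, 0.0, -2.1]
opening: 0.123
```

Call:
servo_tool --pt "-1 0 0 0 0 0 0" --pt "-1 0 0 0 0 0 0"

```text
clock: 11.35
eef_pos: [606.2, 35.0, 77.5]
tcp_rot: [-1.572, 0.001, -0.269]
contact_force: [-0.2, 0.3, -2.0]
opening: 0.127
```

Commanding the last 16 mm slowly to touch the table.

Call:
servo_tool --pt "-1 0 0.005 0 0 0 0" --pt "-1 0 0.009 0 0 0 0" --pt "-1 0 0.012 0 0 0 0" --pt "-1 0 0.014 0 0 0 0" --pt "-1 0 0.0155 0 0 0 0" --pt "-1 0 0.0155 0 0 0 0"

```text
clock: 12.1
eef_pos: [605.9, 34.7, 61.7]
tcp_rot: [-1.572, 0.002, -0.27]
contact_force: [-1.7, -0.3, 0.7]
opening: 0.126
```

Call:
servo_tool --pt "0.2 0 0 0 0 0 0" --pt "0.6 0 0 0 0 0 0" --pt "0.6 0 0 0 0 0 0" --pt "0.6 0 0 0 0 0 0" --pt "0.6 0 -0.02 0 0 0 0" --pt "0.6 0 -0.06 0 0 0 0" --pt "0.6 0 -0.11 0 0 0 0" --pt "0.6 0 -0.16 0 0 0 0" --pt "0.6 0 -0.2 0 0 0 0" --pt "0.6 0 -0.2 0 0 0 0" --pt "0.6 0 -0.2 0 0 0 0"

```text
clock: 13.48
eef_pos: [605.9, 34.8, 261.9]
tcp_rot: [-1.572, 0.002, -0.27]
contact_force: [-0.2, -0.4, 0.1]
opening: 0.8
```

```bash
python3 - <<'E'
from h import *
s=r.sense();print(s['clock'],s['eef_pos'],s['contact_force'],s['opening'])
for n in("scene","top"):cv2.imwrite(f'pics/{n}4.png',r.grab_frame(n)[...,::-1])
a=cv2.imread('pics/scene4.png')[150:300,230:440];b=cv2.imread('pics/top4.png')[120:270,60:270]
cv2.imwrite('pics/c4.png',np.hstack([cv2.resize(a,(400,286)),cv2.resize(b,(400,286))]))
t=cv2.imread('pics/top4.png');h=cv2.cvtColor(t,cv2.COLOR_BGR2HSV)
m=(((h[...,0]<6)|(h[...,0]>174))&(h[...,1]>170)&(h[...,2]>90)).astype('uint8')
n,l,st,ce=cv2.connectedComponentsWithStats(m)
for i in range(1,n):
    if st[i,4]>8 and ce[i][0]<250 and ce[i][1]>120:
        print(st[i],ce[i],back(ce[i],20,'top').round())
        if st[i,4]>400:
            p=cv2.findContours((l==i).astype('uint8'),0,2)[0][0].reshape(-1,2);print(cv2.minAreaRect(back(p,60,'top')[:,:2].astype('float32')))
E
```

```text
13.475 [605.89030666  34.81062274 261.91116012] [-0.24090966 -0.37031845  0.12381759] 0.8001183572269642
[109 156  77  76 847] [146.56198347 196.19834711] [[497. 329.  20.]]
((501.4105224609375, 316.63470458984375), (193.4861297607422, 192.81387329101562), 20.052921295166016)
```

View pics/c4.png

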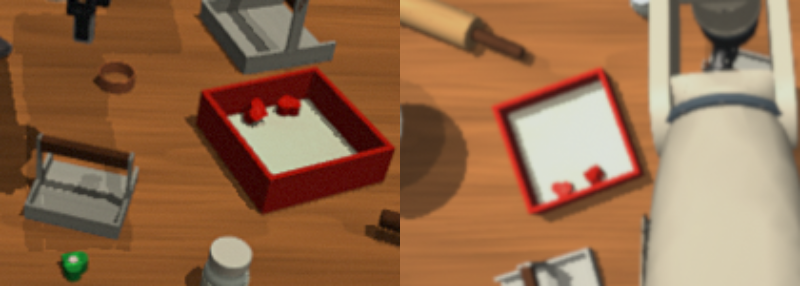

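The final view shows both hearts on the red box's floor by its near wall, the box unmoved, and the empty tray standing flat and clear of the gripper.

```bash
python3 -c "
from rig import r
print(r.sign_off())"
```

```text
the job is handed in; nothing more can be done
None
```

I gripped the small tray by its handle, carried it level over the red box and tipped it about 40°, and both red hearts slid in. I then set the empty tray back where it started, let go and handed the job in at about 13.5 s. The hand-in gives no verdict.

**Last checks:**
- **Hearts:** both are inside the red box, on the paper floor near the robot-side wall. I judged this from the pictures only. In the top view they merged with the box in the colour mask, so I have no separate coordinates for them.
- **Red box:** it has not moved beyond measuring error; I measured its centre at (501, 317) mm before and after.
- **Tray:** it looks flat in the scene picture, about 300 mm from the middle of the box. The gripper is 200 mm higher and touches nothing.

**What disagreed:** during the tip the tool ended about 20 mm higher than commanded (177 mm instead of about 158 mm). I did not find out why, but the hearts still fell inside the box. I also turned the gripper about 1.3° the wrong way before gripping, with no visible effect.

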